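# Seat two soil specimens and start the timer

## Task

Seat the two soil specimens and start their rest time: with a fingertip, lightly press the middle of the round cap on the octagonal mould, then of the square cap on the square mould, and then press down the start button of the timer. Do it gently, by touch alone: do not shove, tip or lift the moulds or the timer, leave the things around them undisturbed, and finish with the hand clear of everything.

Things in the scene. Friction and masses are not known exactly. Their poses are not given: they have to be found in the camera images.
- octagon_cap_top (a point): the middle of the top of the round cap on the octagonal mould, 122 mm above the bench; press here. Steel disc 50 mm across, 6 mm thick, with a black rubber disc 40 mm across, 4 mm thick, on top. It sits on the soil and yields straight down like a spring, 1 N per mm, at most 5 mm, and comes back; any light touch near its middle counts
- square_cap_top (a point): the middle of the top of the square cap on the square mould, 124 mm above the bench; press here. Steel plate 50 x 50 x 6 mm with a black rubber pad 40 x 40 x 4 mm on top. It sits on the soil and yields straight down like a spring, 1 N per mm, at most 5 mm, and comes back; any light touch near its middle counts
- start_button_top (a point): the middle of the top of the timer's start button, 44 mm above the bench when not pressed; press here. Round white button 32 mm across in a round grey housing 48 mm across; it stands 10 mm proud of the housing. This point moves down with the button
- start_button (a joint): how far the start button is pressed down, m: 0 up, 0.006 fully down; a spring returns it. It starts to move at 1.5 N and is fully down at 5 N; past halfway counts as pressed
- octagon_mould: grey octagonal soil mould: standing prism 72 mm across with a collar 84 mm across from 92 to 112 mm height, a black screw clamp round it, filled with soil. About 1.45 kg, loose, rigid. The whole is 113 x 332 x 115 mm (own x, y, z). Origin on the bench under the middle of the whole; the prism's axis is 71 mm from it along -y, the screw runs along +y at 60 mm height (handle up to 94 mm)
- square_mould: grey galvanised square soil mould: standing prism 72 x 72 mm, 114 mm high, a screw clamp round it, filled with soil. About 1.6 kg, loose, rigid. The whole is 108 x 293 x 114 mm (own x, y, z) below the cap. Origin on the bench under the middle of the whole; the prism's axis is 78 mm from it along -y and 8 mm along -x, the screw runs along +y at 66 mm height
- timer: bench timer lying flat: white plastic box 75 x 110 x 22 mm (own x, y, z), about 0.5 kg, loose, with a dark display at its +y end and the one round start button at its -y end, 29 mm from the middle. Origin on the bench under its middle
- can_a: open aluminium moisture can, 54 mm across, 30 mm high, loose, between the moulds; leave alone. Origin under its middle
- can_b: open aluminium moisture can, 56 mm across, 30 mm high, loose, at the front right; leave alone. Origin under its middle
- loose_lid: lid of a moisture can lying upside down, 70 mm across, 17 mm high, loose, farther back between the moulds; leave alone. Origin under its middle
- mobile: phone lying flat, 132 x 64 x 17 mm, loose, at the front left; leave alone. Origin under its middle
- pen: white pen, 11 x 138 x 12 mm, lying loose at the right; leave alone. Origin under its middle
Not all that is in view belongs to the job. Several things look just like the timer: the one meant starts farthest to the robot's left.

How it is judged:
By the outcome, as a careful person would: the job done as asked, in the order asked, and still so for the second after the job is handed in, with the robot touching nothing.
It also fails if it takes over 51 s, if anything falls off the work surface, if the arm or the gripper's body presses on something with over 40 N, if the wrist force passes 120 N, or if a joint passes its speed limit or range.

## Robot

A 6-joint arm with a two-finger parallel gripper is mounted at the origin on a cart in front of the work surface, level with it; the furniture and walls round the work are solid. World frame = base frame: x ahead of the robot, y to its left, z up, the work surface at z = 0. Lengths are in m, angles in rad, forces in N, time in s.
With the tool pointing down it reaches from about 0.3 to 0.875 m from the base axis. Payload 6.4 kg.
Tool frame: the origin (TCP) lies on the centre line of the jaws, within the pads' length; the fingertips stand 22 mm ahead of it and the grasp point (between the pads) lies 3 mm ahead of it; z points along the fingers, y is the line along which they close (so a half turn about z gives the same grasp; the last joint's range is limited). The gripper opens to 85 mm and grips with 20 to 120 N. Pads are 22 mm wide; open, the fingers measure 114 mm over their backs; the gripper's body (76 mm by 85 mm) begins 54 mm behind the grasp point. The pads swing forward as they close: fully open they stand 13 mm farther back than shut.
Start: joints at [-1.339, 0.181, 1.607, -0, 1.354, -0.206], TCP at [0.244, -0.521, 0.253] pointing down, gripper open.
Joint ranges: [-2.99, 2.99], [-0.89, 2.07], [0.3, 2.58], [-1.14, 4.28], [0, 2.63], [-3.12, 3.12]. Speed limits (rad/s): [2.57, 2.57, 3.01, 3.14, 3.14, 3.14].

## Interface

Orientations are given as a unit quaternion [w, x, y, z].
In Python, from bench import ctrl gives the robot as it stands. The module is installed in compiled form; this text tells all that it offers.
- The arm moves only by the tool servo_tool, never from a script. Its argument "commands" is a list of rows, each a list of 3 entries, a list of its own where there are three numbers: the shift along the tool's x, y, z in mm, then the turn about the tool's z in rad, then the finger opening in mm, from 0 to 85.4. In form: [[[dx, dy, dz], turn, jaw], ...]. A call has 1 to 20 rows; each row shifts and turns the commanded pose from where the row before left it, along the tool's axes as they then stand; what a row does not reach is not made up. A row lasts 1/8 s, in which the tool goes at most 62.5 mm and 10.7 degrees, less where a joint would pass 70% of its speed; a pose out of reach is approached as far as the arm can. A call with a gripper value outside its range is refused whole. The fingers move at their own pace and stop on an object; the grip force is fixed at half the most. Time passes only in rows, so rows that do not move let the fingers close. It gives the time, the measured TCP pose, the force, the opening and the grip force at its end, in the units of the state.
- ctrl.get_obs(): the state, without advancing time (a new reading comes with each control period).
- ctrl.camera(name): name is "side" or "top" or "wrist"; returns a dict with "color" (420x560x3 uint8, red, green, blue), "z_map" (420x560 float32, m along the optical axis (not along the pixel's ray), 0 where there is no reading), "fx", "fy", "cx", "cy" (pixels), "R" (3x3) and "t" (3): a world point X has camera coordinates R X + t. Camera axes: x right, y down, z forward; pixel columns grow to the right and rows downward; lengths in m; the calibration is good to about 2 mm. The wrist camera is an equidistant fisheye: a pixel r from the principal point sees the ray r / f radians off the axis. A picture is of the moment at which its call begins.
- ctrl.hand_in(): hands the job in; it is judged then, once.
The state is a dict: "time_s": time; "q": joint angles; "dq": joint speeds; "joint_efforts": joint torques, N m; "eef_pos": TCP position; "eef_rot": TCP orientation; "wrist_force": force on the tool from outside, world axes, zero at the start; "torque": the same for the moment, N m; "opening": opening from 0.0 (shut) to 1.0 (fully open); "grasp_force": force on a finger pad.
Only numpy, scipy, OpenCV 4.12 (cv2) and the standard library are available. Lean on these libraries where they do the work, as an engineer would, in place of code of your own. Each camera call takes 0.05 s, during which the arm holds its last target. There are 200 camera calls.

## Working session

There is one attempt and no reset: what is moved stays moved. The work goes in short steps, Python scripts to look and compute and a tool call to move; the robot and the scene stay as the last step left them, time stands still between calls to the robot, and variables do not carry over. Pictures are saved under pics/ and viewed, at most 10 in all, crops included, and the job is handed in when it is done.

Besides the shell and the picture viewer there is one more tool, called after "Call:" in YAML: its name, and indented under it one key for each argument. servo_tool: Moves the arm, as the interface text tells. Its arguments: {"type":"object","properties":{"commands":{"type":"array"}},"required":["commands"]}

```bash
mkdir -p pics
python3 - <<'E'
from bench import ctrl
import cv2,numpy as np,pickle
d={}
for n in("top","side"):
    c=ctrl.camera(n);d[n]=c;cv2.imwrite(f"pics/{n}0.png",c["color"][:,:,::-1])
    print(n,c["fx"],c["cx"],c["cy"],(-c["R"].T@c["t"]).round(3),c["R"].round(3).tolist())
pickle.dump(d,open("d0.pkl","wb"))
o=ctrl.get_obs();print(o["time_s"],o["eef_pos"],o["eef_rot"],o["wrist_force"],o["opening"])
E
```

```text
top 414.01662701082415 274.0556272183657 211.6972198908502 [ 0.297 -0.079  1.478] [[-0.017, -1.0, 0.002], [-0.978, 0.017, -0.209], [0.209, -0.006, -0.978]]
side 433.51409346695317 287.1696068999508 215.55719131515843 [ 0.195 -0.942  0.638] [[0.923, -0.384, 0.005], [-0.184, -0.454, -0.872], [0.338, 0.804, -0.49]]
0.1 [ 0.24368588 -0.52028646  0.25246192] [-8.03017765e-04  9.76135636e-01  2.17160254e-01 -1.20746241e-05] [ 0.79986571 -0.22162606 -0.8608703 ] 0.9991217950486427
```

View pics/top0.png

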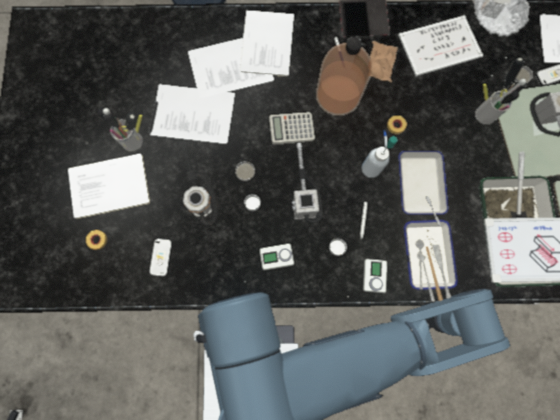

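View pics/side0.png

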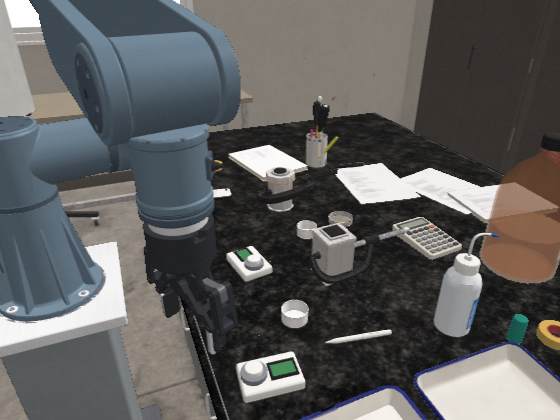

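The top view shows the octagonal mould at about (196,200), the square mould at (306,203), the left timer at (277,257) with its button near (285,255), and a second timer at (375,275). I'll zoom in and measure.

```bash
cat > h.py <<'E'
import numpy as np
def ray(c,u,v,z):
    d=c["R"].T@np.array([(u-c["cx"])/c["fx"],(v-c["cy"])/c["fy"],1]);o=-c["R"].T@c["t"]
    return o+d*(z-o[2])/d[2]
E
python3 - <<'E'
import pickle,cv2,numpy as np
from h import ray
d=pickle.load(open("d0.pkl","rb"))
t=d["top"]["color"][:,:,::-1];s=d["side"]["color"][:,:,::-1]
def cr(i,u,v,w,h):return cv2.resize(i[v:v+h,u:u+w],(400,300),interpolation=cv2.INTER_CUBIC)
a=np.vstack([np.hstack([cr(t,170,175,60,45),cr(t,276,180,60,45)]),np.hstack([cr(t,250,235,60,45),cr(s,220,240,60,45)])])
cv2.imwrite("pics/crops.png",a)
for n,u,v,z in[("oct",196,194,.122),("sq",306,199,.124),("btn",285,255,.044)]:print(n,ray(d["top"],u,v,z).round(4))
for n,u,v,z in[("oct",280,172,.122),("sq",333,232,.124),("btn",255,261,.044)]:print(n,ray(d["side"],u,v,z).round(4))
E
```

```text
oct [0.6514 0.1759 0.122 ]
sq [ 0.6273 -0.195   0.124 ]
btn [ 0.4485 -0.1224  0.044 ]
oct [0.6331 0.1577 0.122 ]
sq [ 0.6173 -0.2065  0.124 ]
btn [ 0.4508 -0.1392  0.044 ]
```

View pics/crops.png

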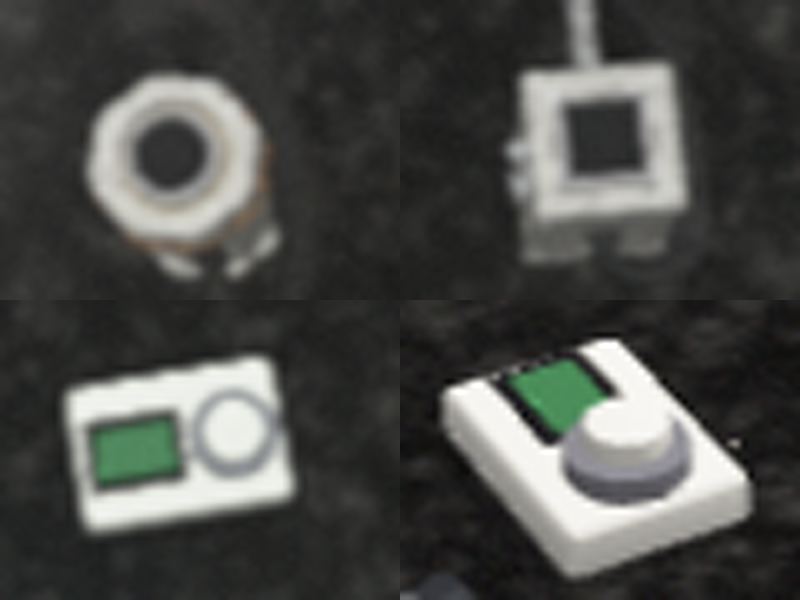

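The crops give clear centres for the two rubber pads and the button.

```bash
cat >> h.py <<'E'
from scipy.spatial.transform import Rotation as Ro
def rel(o,p,tip=.022):
    w,x,y,z=o["eef_rot"];R=Ro.from_quat([x,y,z,w]).as_matrix()
    return (R.T@(np.array(p)-o["eef_pos"]-R@[0,0,tip])*1000).round(1)
E
python3 - <<'E'
import pickle
from bench import ctrl
from h import *
d=pickle.load(open("d0.pkl","rb"));o=ctrl.get_obs()
w,x,y,z=o["eef_rot"];print(Ro.from_quat([x,y,z,w]).as_matrix().round(3).tolist())
for n,u,v,h in[("oct",195.1,197.6,.122),("sq",306.1,199.9,.124),("btn",284.75,254.4,.044)]:
    p=ray(d["top"],u,v,h);print(n,p.round(4),rel(o,p))
for n,u,v,h in[("oct",280,172,.122),("sq",333,232,.124),("btn",254,258.7,.044)]:print(n,ray(d["side"],u,v,h).round(4))
s=d["side"]["color"];import cv2
a=np.hstack([cv2.resize(s[v:v+45,u:u+60,::-1],(400,300),interpolation=cv2.INTER_CUBIC) for u,v in((250,155),(303,215))])
cv2.imwrite("pics/crops2.png",a)
E
```

```text
[[0.906, 0.424, -0.0], [0.424, -0.906, 0.002], [0.0, -0.002, -1.0]]
oct [0.639  0.1787 0.122 ] [ 654.3 -465.2  109.4]
sq [ 0.6242 -0.1952  0.124 ] [ 482.4 -132.9  106.8]
btn [ 0.4506 -0.1216  0.044 ] [ 356.3 -273.1  187. ]
oct [0.6331 0.1577 0.122 ]
sq [ 0.6173 -0.2065  0.124 ]
btn [ 0.4516 -0.1294  0.044 ]
```

View pics/crops2.png

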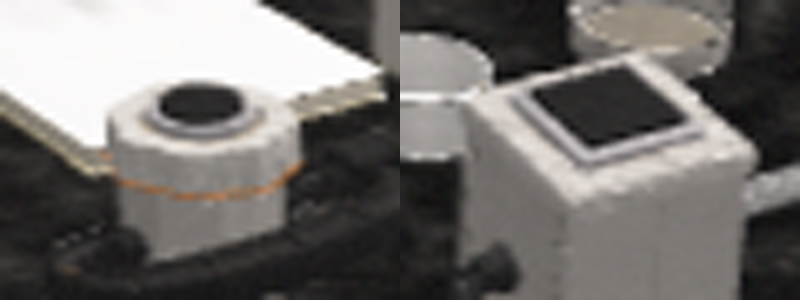

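The rubber pads sit at side pixels of about (279.9,170.1) for the octagon and (334.1,230.4) for the square. I'll triangulate, and compare with the depth map.

Run:
```python
import pickle
from h import *
d=pickle.load(open("d0.pkl","rb"))
for n,h,a,b in[("oct",.122,(195.1,197.6),(279.9,170.1)),("sq",.124,(306.1,199.9),(334.1,230.4)),("btn",.044,(284.75,254.4),(254,258.7))]:
    for k,(u,v) in(("top",a),("side",b)):
        c=d[k];Z=c["z_map"][round(v),round(u)]
        X=c["R"].T@(np.array([(u-c["cx"])/c["fx"],(v-c["cy"])/c["fy"],1])*Z-c["t"])
        print(n,k,ray(c,u,v,h).round(4),"depth",X.round(4))
```

```text
oct top [0.639  0.1787 0.122 ] depth [0.6384 0.1782 0.1243]
oct side [0.638  0.1709 0.122 ] depth [0.6391 0.1736 0.1208]
sq top [ 0.6242 -0.1952  0.124 ] depth [ 0.6224 -0.1946  0.1311]
sq side [ 0.6229 -0.2012  0.124 ] depth [ 0.6241 -0.1991  0.1225]
btn top [ 0.4506 -0.1216  0.044 ] depth [ 0.4505 -0.1216  0.0444]
btn side [ 0.4516 -0.1294  0.044 ] depth [ 0.4524 -0.1268  0.0421]
```

Call:
servo_tool:
  commands:
    - [[15,-10,0],0,0]
    - [[30,-20,0],0,0]
    - [[36,-26,0],0,0]
    - [[36,-26,0],0,0]
    - [[36,-26,0],0,0]
    - [[36,-26,0],0,0]
    - [[36,-26,0],0,0]
    - [[36,-26,0],0,0]
    - [[36,-26,0],0,0]
    - [[36,-26,0],0,0]
    - [[36,-26,5],0,0]
    - [[36,-26,5],0,0]
    - [[36,-26,5],0,0]
    - [[36,-26,5],0,0]
    - [[36,-26,5],0,0]
    - [[36,-24,5],0,0]
    - [[36,-22,5],0,0]
    - [[36,-22,5],0,0]
    - [[22,-15,5],0,0]
    - [[9.7,-4.8,5],0,0]

```text
time_s: 2.6
eef_pos: [0.6411, 0.1709, 0.2027]
eef_rot: [-0.0, 0.976, 0.218, -0.0]
wrist_force: [0.5, 0.1, -0.2]
opening: -0.001
grasp_force: 0.0
```

Call:
servo_tool:
  commands:
    - [[0,0,0],0,0]
    - [[0,0,0],0,0]
    - [[0,0,0],0,0]

```text
time_s: 2.98
eef_pos: [0.6416, 0.1678, 0.2038]
eef_rot: [0.0, 0.976, 0.217, 0.0]
wrist_force: [-0.0, -0.4, -0.2]
opening: 0.002
grasp_force: 0.0
```

Run:
```python
from bench import ctrl
import cv2,pickle
from h import *
o=ctrl.get_obs();print(o["time_s"],o["eef_pos"],o["wrist_force"],o["opening"])
d={n:ctrl.camera(n) for n in("top","side","wrist")};pickle.dump(d,open("d1.pkl","wb"))
w=d["wrist"];print(w["fx"],w["cx"],w["cy"])
for p in([.639,.175,.122],[.6235,-.198,.124],[.451,-.1255,.044]):
    X=w["R"]@p+w["t"];r=np.hypot(X[0],X[1]);k=w["fx"]*np.arctan2(r,X[2])/r;print(X[:2]*k+[w["cx"],w["cy"]],rel(o,p))
s=d["side"]["color"][:,:,::-1]
t=d["top"]["color"][:,:,::-1]
cv2.imwrite("pics/w1.png",w["color"][:,:,::-1])
cv2.imwrite("pics/s1.png",np.hstack([cv2.resize(s[90:210,220:340],(400,400)),cv2.resize(t[140:260,136:256],(400,400))]))
```

```text
2.975 [0.64159963 0.16783948 0.20379236] [-0.00678254 -0.36016545 -0.22986151] 0.0024197003101911773
325.19226210127806 276.3427945496418 203.96423896920686
[266.24247129 220.40460346] [ 0.6 -7.6 59.8]
[550.42873297 353.065366  ] [-171.1  323.8   57.8]
[409.49262496 401.02359359] [-296.8  185.2  137.7]
```

View pics/w1.png

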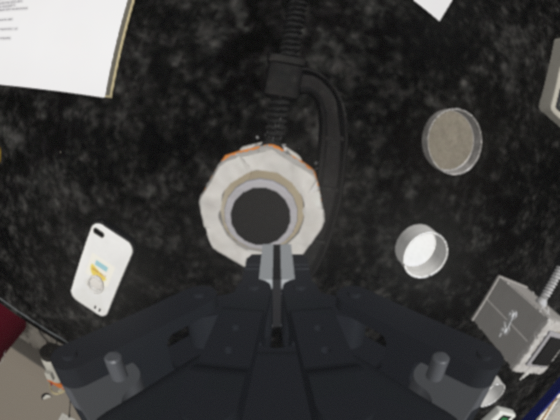

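View pics/s1.png

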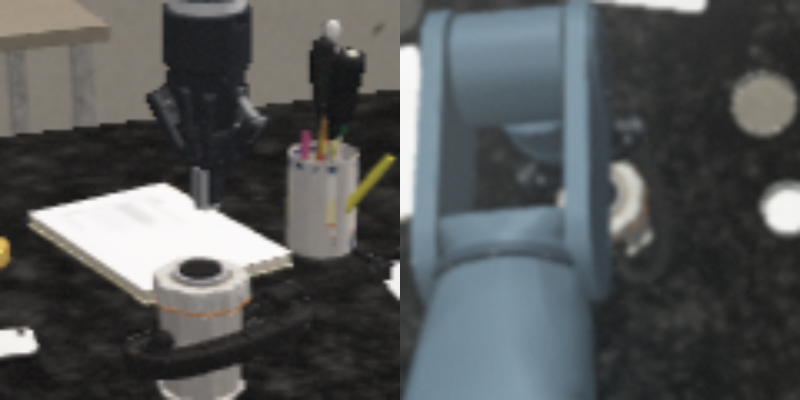

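The wrist view shows the octagon's rubber disc centred at about (261,214.5), against a predicted (266.2,220.4). The side crop shows the fingertip slightly behind and above the cap.

```bash
cat >> h.py <<'E'
def wray(c,u,v,z):
    a=np.array([u-c["cx"],v-c["cy"]]);r=np.hypot(*a);th=r/c["fx"]
    d=c["R"].T@np.array([*(a/r*np.sin(th)),np.cos(th)]);o=-c["R"].T@c["t"]
    return o+d*(z-o[2])/d[2]
E
python3 - <<'E'
import pickle,cv2
from bench import ctrl
from h import *
w=pickle.load(open("d1.pkl","rb"))["wrist"];o=ctrl.get_obs()
m=(w["color"].max(2)<75).astype(np.uint8);m[252:]=0
n,l,s,c=cv2.connectedComponentsWithStats(m,connectivity=4)
i=l[214,261];print(s[i],c[i])
for u,v in((261,214.5),tuple(c[i])):
    p=wray(w,u,v,.122);print(p.round(4),rel(o,p))
print(o["eef_pos"],-w["R"].T@w["t"])
E
```

```text
[ 232  189   57   55 2495] [260.         215.77835671]
[0.6413 0.1798 0.122 ] [  4.5 -10.8  59.7]
[0.6402 0.18   0.122 ] [  3.6 -11.4  59.7]
[0.64173073 0.16816838 0.20369757] [0.70453994 0.19806543 0.32502716]
```

Call:
servo_tool:
  commands:
    - [[2.8,-9.5,0],0,0]
    - [[0,0,15],0,0]
    - [[0,0,15],0,0]
    - [[0,0,12],0,0]
    - [[0,0,6],0,0]
    - [[0,0,0],0,0]
    - [[0,0,0],0,0]

```text
time_s: 4.0
eef_pos: [0.6406, 0.1785, 0.1558]
eef_rot: [0.0, 0.976, 0.217, 0.0]
wrist_force: [-0.3, 0.6, 0.3]
opening: -0.003
grasp_force: 0.0
```

Run:
```python
from bench import ctrl
import cv2
from h import *
o=ctrl.get_obs();print(o["time_s"],o["eef_pos"],o["wrist_force"])
w=ctrl.camera("wrist");s=ctrl.camera("side")["color"][:,:,::-1]
m=(w["color"].max(2)<75).astype(np.uint8)
print(rel(o,[.640,.178,.122]))
cv2.imwrite("pics/s2.png",np.hstack([cv2.resize(s[130:190,250:310],(400,400),interpolation=cv2.INTER_CUBIC),cv2.resize(w["color"][160:310,200:350,::-1],(400,400))]))
```

```text
4.0 [0.64060763 0.17851911 0.15582529] [-0.28985075  0.59666872  0.27669988]
[-0.8  0.2 11.8]
```

View pics/s2.png

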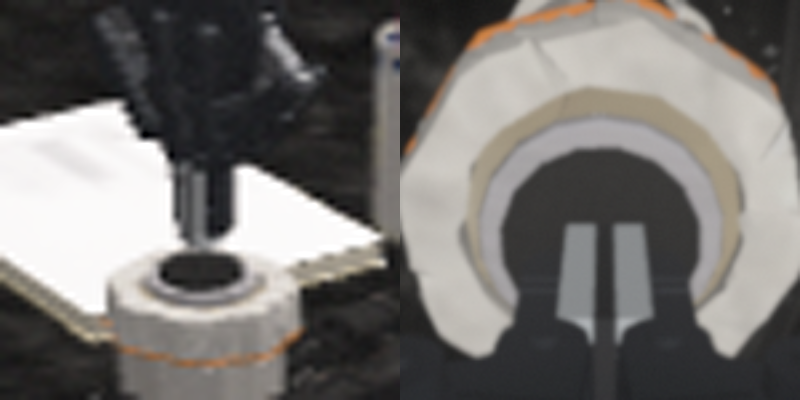

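The tip is centred on the rubber disc in both views, about 12 mm above it. I'll press gently.

Call:
servo_tool:
  commands:
    - [[0,0,4],0,0]
    - [[0,0,4],0,0]
    - [[0,0,3],0,0]
    - [[0,0,1.5],0,0]
    - [[0,0,1],0,0]
    - [[0,0,1],0,0]
    - [[0,0,0],0,0]
    - [[0,0,0],0,0]
    - [[0,0,0],0,0]

```text
time_s: 5.22
eef_pos: [0.6402, 0.1785, 0.1409]
eef_rot: [0.0, 0.976, 0.217, 0.0]
wrist_force: [-3.1, -0.1, 2.6]
opening: 0.002
grasp_force: 1.6
```

Call:
servo_tool:
  commands:
    - [[0,0,-2],0,0]
    - [[0,0,-3],0,0]
    - [[0,0,-10],0,0]
    - [[0,0,-20],0,0]
    - [[0,0,-15],0,0]
    - [[0,0,0],0,0]
    - [[0,0,0],0,0]

```text
time_s: 6.1
eef_pos: [0.64, 0.1785, 0.1907]
eef_rot: [-0.0, 0.976, 0.217, -0.0]
wrist_force: [0.2, 0.1, -0.6]
opening: 0.001
grasp_force: 0.0
```

Call:
servo_tool:
  commands:
    - [[-8.7,16.6,0],0,0]
    - [[-15,29,0],0,0]
    - [[-18,34.4,0],0,0]
    - [[-18,34.4,0],0,0]
    - [[-18,34.4,0],0,0]
    - [[-18,34.4,0],0,0]
    - [[-18,34.4,0],0,0]
    - [[-18,34.4,0],0,0]
    - [[-18,34.4,0],0,0]
    - [[-14,26.8,0],0,0]
    - [[-7,13.4,0],0,0]
    - [[-3,5.7,0],0,0]
    - [[0,0,0],0,0]
    - [[0,0,0],0,0]
    - [[0,0,0],0,0]

```text
time_s: 7.98
eef_pos: [0.6239, -0.1951, 0.1908]
eef_rot: [-0.0, 0.976, 0.218, 0.0]
wrist_force: [0.6, 1.1, 0.7]
opening: 0.003
grasp_force: 0.0
```

Run:
```python
from bench import ctrl
import cv2
from h import *
o=ctrl.get_obs();print(o["time_s"],o["eef_pos"],o["wrist_force"],rel(o,[.6237,-.196,.124]))
w=ctrl.camera("wrist")
m=(w["color"].max(2)<75).astype(np.uint8);m[252:]=0
n,l,s,c=cv2.connectedComponentsWithStats(m,connectivity=4)
for i in range(1,n):
    if 800<s[i][4]<6000:print(s[i],c[i],wray(w,*c[i],.124).round(4))
t=ctrl.camera("side")["color"][:,:,::-1]
cv2.imwrite("pics/s3.png",np.hstack([cv2.resize(w["color"][130:310,186:366,::-1],(400,400)),cv2.resize(t[150:270,273:393],(400,400))]))
```

```text
7.975 [ 0.6239229  -0.19508236  0.19084356] [0.55712389 1.06121297 0.72693874] [-0.6  0.7 44.8]
[ 239  190   78   62 2905] [275.79621343 223.5686747 ] [ 0.6266 -0.1925  0.124 ]
```

View pics/s3.png

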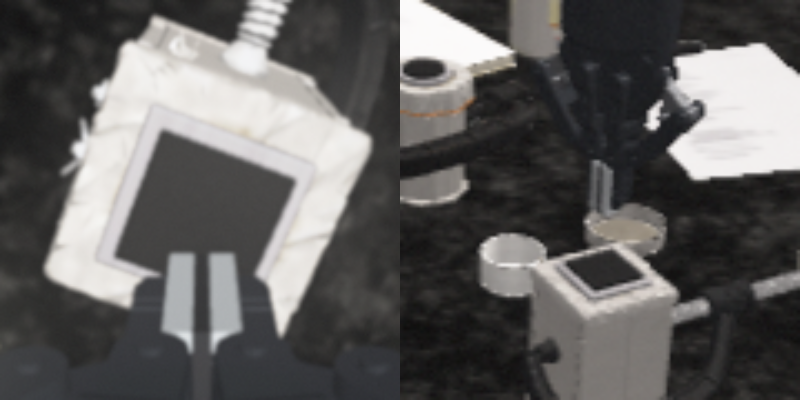

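The tip is centred over the square pad, with the pad's centre at wrist pixel of about (278,229). The octagonal mould stands undisturbed.

Call:
servo_tool:
  commands:
    - [[0,0,10],0,0]
    - [[0,0,15],0,0]
    - [[0,0,9],0,0]
    - [[0,0,5],0,0]
    - [[0,0,3],0,0]
    - [[0,0,2],0,0]
    - [[0,0,1.5],0,0]
    - [[0,0,1],0,0]
    - [[0,0,1],0,0]
    - [[0,0,0],0,0]
    - [[0,0,0],0,0]
    - [[0,0,0],0,0]

```text
time_s: 9.57
eef_pos: [0.624, -0.1962, 0.1435]
eef_rot: [0.0, 0.976, 0.217, 0.0]
wrist_force: [0.2, -0.5, 2.8]
opening: 0.001
grasp_force: 1.2
```

Call:
servo_tool:
  commands:
    - [[0,0,-2],0,0]
    - [[0,0,-3],0,0]
    - [[0,0,-10],0,0]
    - [[0,0,-20],0,0]
    - [[0,0,-10],0,0]
    - [[-9,-10,0],0,0]
    - [[-17,-19,0],0,0]
    - [[-25,-28,0],0,0]
    - [[-25,-28,0],0,0]
    - [[-25,-28,0],0,0]
    - [[-15,-16.5,10],0,0]
    - [[-9.7,-10.2,20],0,0]
    - [[0,0,30],0,0]
    - [[0,0,20],0,0]
    - [[0,0,10],0,0]
    - [[0,0,0],0,0]
    - [[0,0,0],0,0]
    - [[0,0,0],0,0]

```text
time_s: 11.82
eef_pos: [0.4513, -0.1232, 0.0992]
eef_rot: [0.001, 0.976, 0.217, 0.001]
wrist_force: [-0.6, -0.2, 0.2]
opening: -0.002
grasp_force: 0.0
```

Run:
```python
from bench import ctrl
import cv2
from h import *
o=ctrl.get_obs();print(o["time_s"],o["eef_pos"],o["wrist_force"],rel(o,[.451,-.123,.044]))
w=ctrl.camera("wrist");t=ctrl.camera("side")["color"][:,:,::-1]
cv2.imwrite("pics/s4.png",np.hstack([cv2.resize(w["color"][130:310,186:366,::-1],(400,400)),cv2.resize(t[190:290,205:305],(400,400))]))
for p in([.451,-.123,.044],):
    X=w["R"]@p+w["t"];r=np.hypot(X[0],X[1]);k=w["fx"]*np.arctan2(r,X[2])/r;print(((X[:2]*k+[w["cx"],w["cy"]])-[186,130])/.45)
```

```text
11.825 [ 0.45130083 -0.1231578   0.09915136] [-0.59025435 -0.22680983  0.23357927] [-0.3 -0.3 33.2]
[202.50672821 236.25030631]
```

View pics/s4.png

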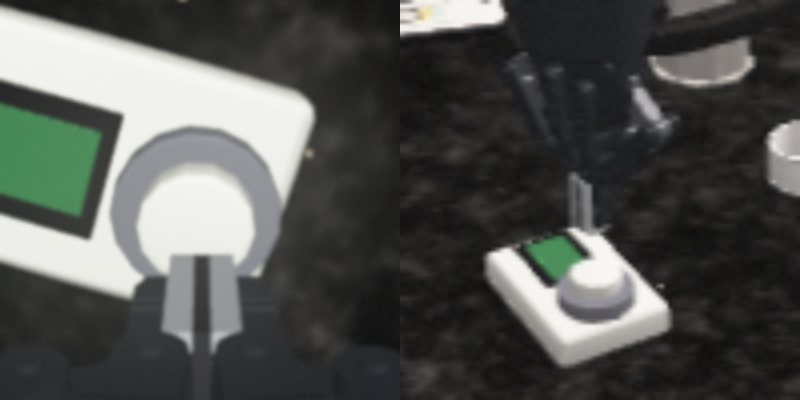

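The button's white top is centred at about (195,221) in the wrist crop, against a predicted (202,236). I'll nudge 2 mm forward and 1 mm sideways, then press.

Call:
servo_tool:
  commands:
    - [[2,-1,8],0,0]
    - [[0,0,10],0,0]
    - [[0,0,6],0,0]
    - [[0,0,4],0,0]
    - [[0,0,3],0,0]
    - [[0,0,2],0,0]
    - [[0,0,1.5],0,0]
    - [[0,0,1.5],0,0]
    - [[0,0,1],0,0]
    - [[0,0,0.7],0,0]
    - [[0,0,0],0,0]
    - [[0,0,0],0,0]

```text
time_s: 13.42
eef_pos: [0.4521, -0.1211, 0.0607]
eef_rot: [0.0, 0.976, 0.217, -0.0]
wrist_force: [-2.8, 0.9, 4.5]
opening: 0.0
grasp_force: 2.2
```

4.5 N at about 5 mm of travel means the button is pressed. I'll retreat now.

Call:
servo_tool:
  commands:
    - [[0,0,-2],0,0]
    - [[0,0,-3],0,0]
    - [[0,0,-6],0,0]
    - [[0,0,-15],0,0]
    - [[0,0,-30],0,0]
    - [[0,0,-35],0,0]
    - [[0,0,-35],0,0]
    - [[0,0,-30],0,0]
    - [[-15,10,-10],0,0]
    - [[-35,25,0],0,0]
    - [[-35,25,0],0,0]
    - [[-35,25,0],0,0]
    - [[-35,25,0],0,0]
    - [[-35,25,0],0,0]
    - [[-35,25,0],0,0]
    - [[-30,20,0],0,0]
    - [[-15,10,0],0,0]
    - [[0,0,0],0,0]
    - [[0,0,0],0,0]

```text
time_s: 15.8
eef_pos: [0.2887, -0.4066, 0.2266]
eef_rot: [-0.0, 0.976, 0.218, 0.0]
wrist_force: [-0.3, -0.0, 0.0]
opening: -0.004
grasp_force: 0.0
```

Run:
```python
from bench import ctrl
import cv2,pickle
from h import *
o=ctrl.get_obs();print(o["time_s"],o["eef_pos"],o["wrist_force"],np.abs(o["dq"]).max())
t=ctrl.camera("top")["color"];t0=pickle.load(open("d0.pkl","rb"))["top"]["color"]
D=np.abs(t.astype(int)-t0).max(2)
for n,u,v in(("oct",196,200),("sq",306,203),("timer",277,257),("can_a",252,202),("lid",245,170)):print(n,D[v-16:v+16,u-16:u+16].max(),D[v-16:v+16,u-16:u+16].mean())
cv2.imwrite("pics/t5.png",t[:,:,::-1])
```

```text
15.8 [ 0.28868974 -0.4065922   0.22661866] [-0.31322771 -0.02155981  0.04513872] 0.01096490768941437
oct 5 1.478515625
sq 6 1.52734375
timer 6 1.373046875
can_a 6 1.7509765625
lid 7 1.7607421875
```

View pics/t5.png

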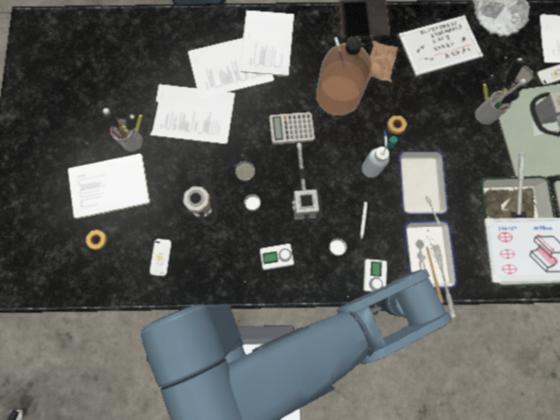

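The top view matches the start: nothing has moved at the moulds (196,200) and (306,203) or the timer (277,257), and the hand is clear.

```bash
python3 -c "
from bench import ctrl
print(ctrl.hand_in())"
```

```text
the job is handed in; nothing more can be done
None
```

I lightly pressed the octagon cap (2.6 N), then the square cap (2.8 N), then the left timer's start button (4.5 N, about 5 mm down), saw no shift of the moulds, timer, can_a or lid in the final top view, and handed in at about 16 s with the hand clear.

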